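# Open the drilling vice to its mark and hover a blank over the jaws

## Robot

A 6-joint arm with a two-finger parallel gripper is mounted at the origin on a cart in front of the work surface, level with it; the furniture and walls round the work are solid. World frame = base frame: x ahead of the robot, y to its left, z up, the work surface at z = 0. Lengths are in mm, angles in rad, forces in N, time in s.
With the tool pointing down it reaches from about 325 to 875 mm from the base axis. Payload 4.4 kg.
Tool frame: the origin (TCP) lies on the centre line of the jaws, within the pads' length; the fingertips stand ahead of it and the grasp point (between the pads) lies 6 mm ahead of it (ctrl.tcp_to_tips is the z of the fingertips in the tool frame, in mm); z points along the fingers, y is the line along which they close (so a half turn about z gives the same grasp; the last joint's range is limited). The gripper opens to 85 mm and grips with 20 to 120 N. Pads are 22 mm wide; open, the fingers measure 114 mm over their backs; the gripper's body (76 mm by 85 mm) begins 54 mm behind the grasp point. The pads swing forward as they close: fully open they stand 13 mm farther back than shut.
Start: joints at [1.143, 0.207, 1.542, -0, 1.393, -0.15], TCP at [157.145, 553.112, 256.282] pointing down, gripper open.
Joint ranges: [-2.73, 2.73], [-0.86, 2.22], [0.23, 2.46], [-1.11, 4.25], [0.08, 2.63], [-2.82, 2.82]. Speed limits (rad/s): [2.79, 2.79, 3.14, 3.14, 3.14, 3.14].

## Interface

Orientations are given as a 3x3 rotation matrix whose columns are the frame's x, y, z axes.
In Python, from plant import ctrl, sensors, optics gives the robot as it stands. Calls block until the motion is done:
- ctrl.move_ptp(position, orientation): joint-space move of the TCP to a pose.
- ctrl.move_l(position, rot=None, vel=150, threshold=None): straight line of the TCP; rot=None keeps the orientation; vel is the mean speed in mm/s. With threshold (N) it stops when the force on the tool has changed by that much, and returns True; else False.
- ctrl.set_joints(angles): joint-space move.
- ctrl.gripper_to(opening, force=None): finger opening in mm; force is the grip in N (None keeps the last); returns when the fingers have stopped.
- ctrl.hold(seconds).
- ctrl.solve_ik(position, orientation): joint angles nearest the present ones, or None.
- sensors.read_state(): the state.
- optics.grab_frame(name): name is "side" or "top" or "wrist"; returns (picture, depth): 480x640x3 uint8, red, green, blue; 480x640 float32, mm along the optical axis (not along the pixel's ray), 0 where there is no reading.
- optics.camera_params(name): a dict with "mtx" (3x3 intrinsics, pixels), "R" (3x3) and "t" (3): a world point X has camera coordinates R X + t; the wrist camera has in their place "T_tool_cam" (4x4, takes a point from camera to tool coordinates, whose origin is the TCP and whose axes are the flange's). Camera axes: x right, y down, z forward; pixel columns grow to the right and rows downward; lengths in mm; the calibration is good to about 2 mm. The wrist camera is an equidistant fisheye: a pixel r from the principal point sees the ray r / f radians off the axis. A picture is of the moment at which its call begins: read the wrist's pose just before it. camera_params takes no time and is no camera call.
A pose or a line that the arm cannot do raises ctrl.MotionError and nothing moves.
- ctrl.finish_job(): hands the job in; it is judged then, once.
The state is a dict: "t": time; "q": joint angles; "qvel": joint speeds; "tau": joint torques, N m; "eef_pos": TCP position; "eef_rot": TCP orientation; "force": force on the tool from outside, world axes, zero at the start; "wrist_torque": the same for the moment, N m; "grip_width": finger opening in mm; "grasp_force": force on a finger pad.
Only numpy, scipy, OpenCV 4.12 (cv2) and the standard library are available. Lean on these libraries where they do the work, as an engineer would, in place of code of your own. Each camera call takes 0.05 s, during which the arm holds its last target. There are 200 camera calls.

## Task

First turn the red-knobbed lever of the blue drilling vice to the yellow mark, so that its jaws open to blank width. Then pick up the orange-red padauk blank, carry it over the mallet and bottles, and hold it hovering about 10 mm above the vice jaws, level, centred over the gap and lined up with it, touching nothing but your gripper, so that I can check the fit before clamping. Finish while still holding it there; never let the blank touch the vice, and leave the other things where they are.

Things in the scene. Friction and masses are not known exactly. Their poses are not given: they have to be found in the camera images.
- vice: Self-centring drilling vice fixed on the bench, to the left, turned a little. Blue base 126 (x) x 185 mm (y -60 to +125), 16 mm high. Origin on the bench under the middle of the jaw gap, y along the gap, z up. Two grey jaws, each 22 x 100 mm (y -50 to +50), tops at z 60 mm, stand either side of x = 0.
- vice_mouth (a point): Middle of the jaw gap at the height of the jaw tops (60 mm above the bench); axes as the vice: y along the gap, x across it. Both jaws move apart equally as the lever turns: gap 8 mm + 28 mm per rad of lever (33 mm at the yellow mark).
- lever_pivot (a point): Point on the vertical axis of the vice lever, at (0, 95, 55) mm in the vice's frame; axes as the vice. Under the lever lies a fan-shaped scale plate, top 23 mm above the bench, out to 92 mm from the axis, with black ticks and one wide yellow mark.
- lever_knob (a point): Middle of the gripping part of the lever's red upright knob (18 mm diameter, from 37 to 73 mm above the bench; this point at 55 mm), 70 mm from the pivot axis. Below the knob is the flat lever arm, 10 mm wide, 27 to 34 mm above the bench.
- vice_lever (a joint): Angle of the vice lever, rad, 0 to 1.5. At angle a it points from the pivot along (-cos a, sin a) in the vice's x, y: at 0 about towards the robot, growing clockwise seen from above. The yellow mark is at 0.9. It stays where it is left; about 2 N at the knob moves it.
- blank_padauk: Orange-red squared turning blank of padauk, 19 x 126 x 19 mm, lying on the bench; origin at the centre of its underside, y along its length, z up. About 32 g.
- padauk_middle (a point): Centre of the padauk blank, 9.5 mm above its underside; axes as the blank.
- blank_maple: Pale maple blank, 19 x 131 x 19 mm, lying beside the padauk one; leave alone. Origin at the centre of its underside, y along its length.
- blank_walnut: Dark brown walnut blank, 20 x 121 x 20 mm, lying beside the padauk one; leave alone. Origin at the centre of its underside, y along its length.
- carvers_mallet: Beech mallet lying between the blanks and the vice, 68 x 229 mm, 72 mm high; origin at the middle of its underside, y along its length towards the head. Leave alone.
- sealer_bottle: Brown bottle with a red cap, 47 mm diameter, 106 mm high, standing at the robot's end of the mallet; origin at the centre of its foot. Leave alone.
- friction_polish: Green and white bottle with a black cap, 55 mm diameter, 128 mm high, standing beyond the far end of the mallet; origin at the centre of its foot. Leave alone.

How it is judged:
By the outcome, as a careful person would: the job done as asked, in the order asked, and still so for the second after the job is handed in, while the arm keeps its last pose, push and grip.
It also fails if it takes over 61 s, if anything falls off the work surface, if the arm or the gripper's body presses on something with over 40 N, if the wrist force passes 120 N, or if a joint passes its speed limit or range.

## Working session

There is one attempt and no reset: what is moved stays moved. The work goes in short steps, each a Python script; the robot and the scene stay as the last script left them, time stands still between calls to the robot, and variables do not carry over. Pictures are saved under pics/ and viewed, at most 10 in all, crops included, and the job is handed in when it is done.

```bash
mkdir -p pics; ls; python3 - <<'E'
from plant import ctrl, sensors, optics
import cv2,numpy as np
for n in("top","side"):
    p,d=optics.grab_frame(n); cv2.imwrite(f"pics/{n}0.png",p[:,:,::-1]); np.save(f"pics/{n}0.npy",d); np.save(f"pics/{n}0c.npy",p)
    c=optics.camera_params(n); print(n,c["mtx"].round(1).tolist(),(-c["R"].T@c["t"]).round(),c["R"].round(3).tolist(),(d==0).mean())
s=sensors.read_state();print(s["t"],s["eef_rot"].round(3).tolist(),ctrl.tcp_to_tips)
c=optics.camera_params("wrist");print(c["mtx"],c["T_tool_cam"].round(3))
E
```

```text
pics
top [[605.3, 0.0, 319.5], [0.0, 605.3, 232.1], [0.0, 0.0, 1.0]] [ 334.   29. 1351.] [[0.029, -0.999, 0.03], [-0.989, -0.034, -0.147], [0.148, -0.026, -0.989]] 0.003938802083333333
side [[465.8, 0.0, 327.9], [0.0, 465.8, 238.9], [0.0, 0.0, 1.0]] [385. 860. 571.] [[-0.98, -0.199, 0.01], [-0.109, 0.494, -0.862], [0.167, -0.846, -0.506]] 0.00392578125
0.1 [[-0.962, 0.273, -0.001], [0.273, 0.962, -0.002], [0.0, -0.002, -1.0]] 25.0
[[371.64829954   0.         315.46353382]
 [  0.         371.64829954 234.69132681]
 [  0.           0.           1.        ]] [[  -0.      -0.952   -0.307   77.773]
 [   1.      -0.      -0.      -1.154]
 [   0.      -0.307    0.952 -119.354]
 [   0.       0.       0.       1.   ]]
```

View pics/top0.png

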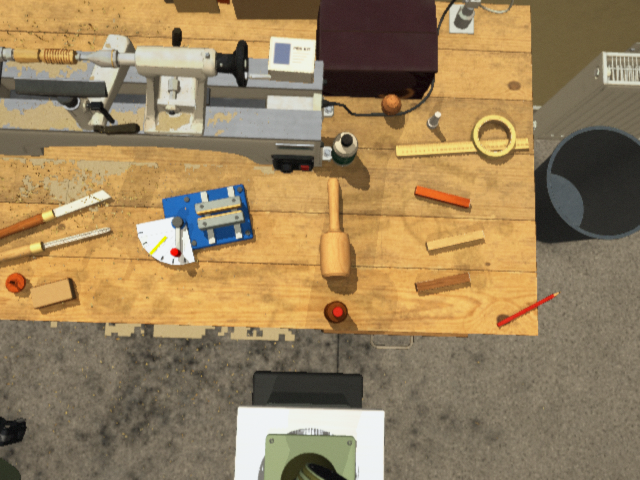

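View pics/side0.png

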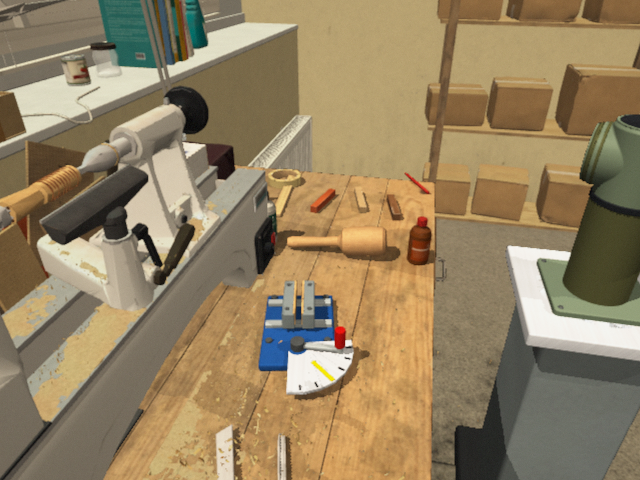

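Top view: vice around (220,215), lever pivot (177,222), red knob (175,252), yellow mark (158,243), padauk (443,197), mallet (335,230), bottles (336,312) and (344,148). The side view agrees: knob (340,337), vice (297,320), padauk (322,200).

```bash
cat > h.py <<'E'
import cv2,numpy as np
from plant import ctrl,sensors,optics
def ray(n,uv,h):
    c=optics.camera_params(n);C=-c["R"].T@c["t"]
    d=c["R"].T@np.linalg.inv(c["mtx"])@np.array([uv[0],uv[1],1.]);return C+d*(h-C[2])/d[2]
def proj(n,X):
    c=optics.camera_params(n);p=c["mtx"]@(c["R"]@np.array(X,float)+c["t"]);return p[:2]/p[2]
def blob(img,lo,hi,box):
    m=cv2.inRange(cv2.cvtColor(img,cv2.COLOR_RGB2HSV),np.array(lo),np.array(hi))
    z=np.zeros_like(m);x0,y0,x1,y1=box;z[y0:y1,x0:x1]=m[y0:y1,x0:x1]
    cs,_=cv2.findContours(z,cv2.RETR_EXTERNAL,cv2.CHAIN_APPROX_NONE);return max(cs,key=cv2.contourArea)
def rect(n,cnt,h):
    w=np.array([ray(n,p,h)[:2] for p in cnt[:,0,:]],np.float32)
    r=cv2.minAreaRect(w);b=cv2.boxPoints(r);e=[b[1]-b[0],b[2]-b[1]];l=max(e,key=np.linalg.norm)
    return np.round(r[0],1),np.round(r[1],1),round(float(np.arctan2(l[1],l[0])%np.pi),3)
E
python3 - <<'E'
from h import *
T=np.load("pics/top0c.npy");S=np.load("pics/side0c.npy");dT=np.load("pics/top0.npy")
for n,I,bb,bp,bk,by in(("top",T,(150,170,265,260),(405,180,480,212),(160,243,185,262),(145,230,170,258)),("side",S,(255,285,345,375),(305,185,340,215),(330,322,350,352),(305,355,340,385))):
    print(n,"base",rect(n,blob(I,(100,120,40),(125,255,255),bb),16 if n=="top" else 16))
    c=blob(I,(0,170,90),(14,255,255),bp);print("padauk",rect(n,c,19),cv2.contourArea(c))
    c=blob(I,(0,190,90),(6,255,255),bk);x,y,w,h=cv2.boundingRect(c);print("knob",x,y,w,h,ray(n,(x+w/2-.5,y+h/2-.5),73 if n=="top" else 55))
    c=blob(I,(20,150,120),(35,255,255),by);print("yel",rect(n,c,23))
# depth heights above bench
c=optics.camera_params("top")
def w(u,v):
    z=dT[v,u];return (c["R"].T@(z*np.linalg.inv(c["mtx"])@np.array([u,v,1.])-c["t"])).round()
for p in((443,197),(219,203),(221,221),(175,252),(177,222),(336,312),(344,145),(335,255),(290,140)):print(p,w(*p))
E
```

```text
top base (array([556.5, 245.8]), array([124.5, 183.2]), 1.796)
padauk (array([ 624.2, -279.3]), array([125.7,  24.4]), 1.344) 496.5
knob 171 249 9 7 [472.67068518 299.79430926  73.        ]
yel (array([492.6, 348.7]), array([ 5.9, 49.2]), 2.464)
side base (array([546.4, 296.3]), array([122.9, 104.6]), 0.212)
padauk (array([ 622.3, -265.8]), array([151.1,  32.5]), 1.363) 230.0
knob 335 327 11 22 [473.16508545 301.20561446  55.        ]
yel (array([492.5, 346. ]), array([ 6.7, 50. ]), 2.455)
(443, 197) [ 624. -282.   17.]
(219, 203) [584. 215.  60.]
(221, 221) [545. 209.  55.]
(175, 252) [473. 300.  74.]
(177, 222) [542. 307.  40.]
(336, 312) [357. -42. 106.]
(344, 145) [707. -49. 114.]
(335, 255) [477. -38.  75.]
(290, 140) [688.  63. 198.]
```

```bash
cat >> h.py <<'E'
VA=1.796; VY=np.array([np.cos(VA),np.sin(VA)]); VX=np.array([VY[1],-VY[0]])
VO=np.array([556.5,245.8])-32.5*VY; PIV=VO+95*VY
def down(ang): # tool z down, tool y (closing line) at world angle ang
    y=np.array([np.cos(ang),np.sin(ang),0]);z=np.array([0,0,-1.]);return np.column_stack([np.cross(y,z),y,z])
def knob(a,z,r=70): return np.r_[PIV+r*(-np.cos(a)*VX+np.sin(a)*VY),z]
def st():
    s=sensors.read_state();print("t",round(s["t"],2),s["eef_pos"].round(1),"F",s["force"].round(1),"w",round(s["grip_width"],1),"g",s["grasp_force"]);return s
E
python3 - <<'E'
from h import *
k=np.array([472.9,300.3])-PIV;a=np.arctan2(k@VY,-k@VX);print(VO,PIV,a,np.linalg.norm(k))
ctrl.gripper_to(50)
ctrl.move_ptp(knob(a,130),down(VA-a));st()
print(ctrl.move_l(knob(a,66),vel=80,threshold=8));st()
ctrl.gripper_to(15,20);st()
p,d=optics.grab_frame("wrist");cv2.imwrite("pics/w1.png",p[:,:,::-1])
E
```

```text
[563.75740915 214.120669  ] [542.54344394 306.72179038] 0.13325414186768558 69.93889243935244
t 2.1 [472.7 301.1 130.4] F [0.2 0.1 0.3] w 50.0 g 0.0
False
t 3.05 [473.4 300.5  66.4] F [-0.7 -0.9  0. ] w 50.1 g 0.0
t 3.43 [473.3 300.6  66.7] F [-1.  -0.5  3. ] w 17.2 g 21.71780437231064
```

View pics/w1.png

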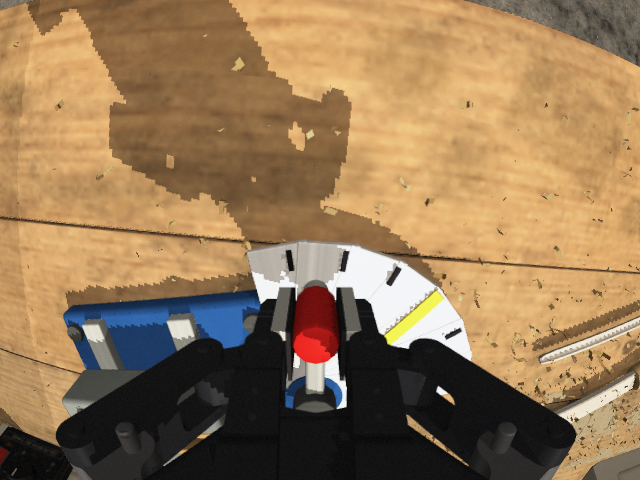

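The wrist view shows the red knob (317,325) held between the pads, with the yellow mark at (413,317). The grip is good, so I'll swing the lever along its arc.

```bash
python3 - <<'E'
from h import *
for a in np.linspace(.133,.9,9)[1:]:
    ctrl.move_l(knob(a,66.5),down(VA-a),vel=60); F=sensors.read_state()["force"].round(1); print(round(a,2),F)
ctrl.hold(.2);s=st();k=s["eef_pos"][:2]-PIV;print(np.arctan2(k@VY,-k@VX),np.linalg.norm(k))
ctrl.gripper_to(45);st()
ctrl.move_l(knob(.9,190),vel=150)
q=s=sensors.read_state();p,d=optics.grab_frame("wrist");cv2.imwrite("pics/w2.png",p[:,:,::-1])
for n in("top","side"):
    p,d=optics.grab_frame(n);cv2.imwrite(f"pics/{n}1.png",p[:,:,::-1]);np.save(f"pics/{n}1c.npy",p)
    X=proj(n,knob(.9,60)).astype(int);print(n,X)
    try:
        c=blob(p,(0,190,60),(6,255,255),(X[0]-20,X[1]-22,X[0]+20,X[1]+22));x,y,w,h=cv2.boundingRect(c);P=ray(n,(x+w/2-.5,y+h/2-.5),73 if n=="top" else 55);k=P[:2]-PIV;print(n,x,y,w,h,P,np.arctan2(k@VY,-k@VX))
    except Exception as e:print(e)
st()
E
```

```text
0.23 [0.7 2.  1.4]
0.32 [2.3 0.8 0.4]
0.42 [0.9 0.6 2. ]
0.52 [1.2 0.7 1.9]
0.61 [ 3.  -2.   3.2]
0.71 [ 2.1 -1.   3.3]
0.8 [ 3.  -1.1  3.4]
0.9 [ 3.4 -2.3  4.2]
t 5.75 [488.2 350.2  66.7] F [ 3.7 -2.4  3.5] w 17.2 g 21.858375370502472
0.8992173555688094 69.60499373818647
t 6.13 [486.8 350.4  65.7] F [-0.2  0.7  0.2] w 45.0 g 0.0
top [152 244]
top 152 241 6 5 [490.35617166 344.01851951  73.        ] 0.8457082224994217
side [324 355]
side 319 346 11 23 [489.40318923 348.9000247   55.        ] 0.8961007287497775
t 7.26 [487.  350.  188.3] F [ 0.3 -0.   0.5] w 45.0 g 0.0
```

View pics/w2.png

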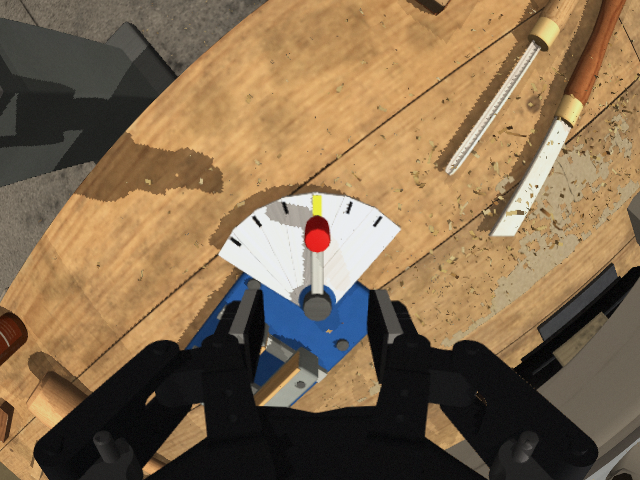

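The lever arm and knob (317,233) line up with the yellow mark (317,203), and the side view gives 0.896 rad, so the lever is set. Next is the padauk.

```bash
cat >> h.py <<'E'
def wray(s,uv,h):
    c=optics.camera_params("wrist");M=c["mtx"];T=c["T_tool_cam"]
    x=(np.array(uv,float)-M[:2,2])/M[0,0];r=np.linalg.norm(x)+1e-12
    d=np.r_[np.sin(r)*x/r,np.cos(r)];R=s["eef_rot"];d=R@T[:3,:3]@d;C=R@T[:3,3]+s["eef_pos"];return C+d*(h-C[2])/d[2]
E
python3 - <<'E'
from h import *
ctrl.move_l(np.r_[sensors.read_state()["eef_pos"][:2],300],vel=250)
ctrl.move_ptp([520,0,300],down(.3))
ctrl.move_ptp([624-60,-280+15,170],down(1.344-np.pi/2));ctrl.hold(.3)
s=st();print(s["q"].round(2))
p,d=optics.grab_frame("wrist");cv2.imwrite("pics/w3.png",p[:,:,::-1]);np.save("pics/w3c.npy",p);np.save("pics/w3pose.npy",np.c_[s["eef_rot"],s["eef_pos"]])
E
```

```text
t 10.62 [ 564.6 -264.2  170.9] F [0.5 0.1 0.8] w 45.0 g 0.0
[-0.58  0.38  1.5   0.    1.26 -0.35]
```

View pics/w3.png

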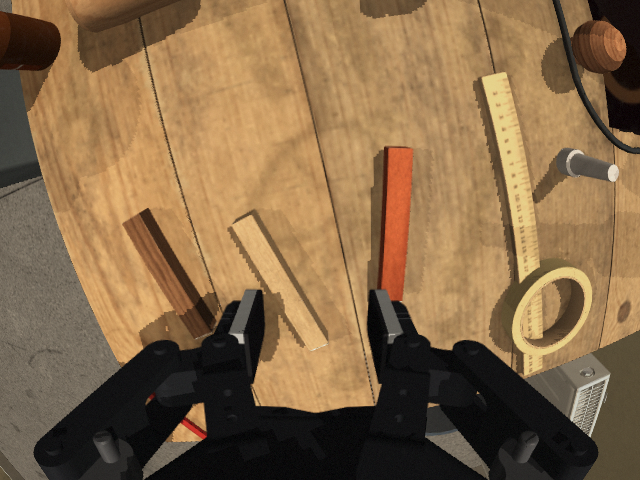

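The padauk runs from (400,147) to about (393,300), where its lower end sits close behind the right fingertip. Its left strip is the side face and the brighter right part is the top face.

```bash
python3 - <<'E'
from h import *
p=np.load("pics/w3c.npy");A=np.load("pics/w3pose.npy");s=dict(eef_rot=A[:,:3],eef_pos=A[:,3])
hsv=cv2.cvtColor(p,cv2.COLOR_RGB2HSV)
print(p[220,376:418].tolist()[::2])
for V in(0,150,180):
    c=blob(p,(0,170,V),(14,255,255),(370,130,425,305))
    w=np.array([wray(s,q,19)[:2] for q in c[:,0,:]],np.float32);r=cv2.minAreaRect(w);print(V,r,cv2.boundingRect(c))
    m=(w-w.mean(0));_,_,vt=np.linalg.svd(m);print(np.arctan2(*vt[0][::-1])%np.pi,cv2.boxPoints(r).round(1).tolist())
E
```

```text
[[102, 78, 51], [103, 79, 51], [98, 74, 47], [63, 27, 15], [57, 22, 10], [194, 91, 51], [212, 100, 56], [210, 98, 53], [209, 96, 53], [216, 102, 56], [214, 103, 57], [216, 104, 58], [219, 104, 58], [211, 100, 55], [204, 94, 54], [193, 87, 47], [185, 87, 51], [175, 139, 92], [170, 133, 91], [165, 131, 88], [164, 129, 87]]
0 ((624.1155395507812, -282.86199951171875), (125.60235595703125, 21.980899810791016), 77.15164947509766) (377, 147, 36, 154)
1.3663644 [[599.4000244140625, -341.6000061035156], [620.9000244140625, -346.5], [648.7999877929688, -224.10000610351562], [627.4000244140625, -219.1999969482422]]
150 ((625.6722412109375, -283.52984619140625), (125.02680969238281, 18.771699905395508), 77.26472473144531) (382, 148, 31, 153)
1.3618364 [[602.7000122070312, -342.3999938964844], [621.0, -346.6000061035156], [648.5999755859375, -224.60000610351562], [630.2999877929688, -220.5]]
180 ((625.7904052734375, -282.93328857421875), (123.87014770507812, 18.390718460083008), 77.0310287475586) (382, 148, 31, 152)
1.3430146 [[602.9000244140625, -341.20001220703125], [620.9000244140625, -345.3999938964844], [648.7000122070312, -224.60000610351562], [630.7000122070312, -220.5]]
```

```bash
python3 - <<'E'
from h import *
C=np.array([625.7,-283.3]);R=down(1.347-np.pi/2)
print(ctrl.tcp_to_tips)
ctrl.move_ptp(np.r_[C,120],R)
print(ctrl.move_l(np.r_[C,31],vel=80,threshold=6));ctrl.hold(.2);st();print(ctrl.tcp_to_tips)
s=sensors.read_state();p,d=optics.grab_frame("wrist");cv2.imwrite("pics/w4.png",p[:,:,::-1])
E
```

```text
25.0
False
t 12.56 [ 626.1 -283.6   31.7] F [-0.3 -0.5 -0.1] w 45.0 g 0.0
25.0
```

View pics/w4.png

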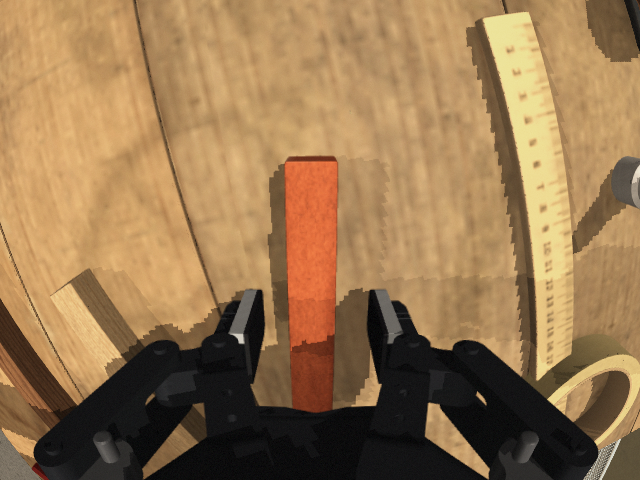

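The padauk is centred between the pads (311,285). I'll close, lift a little and check.

```bash
python3 - <<'E'
from h import *
P=sensors.read_state()["eef_pos"]
print(ctrl.move_l([P[0],P[1],28.5],vel=40,threshold=6))
ctrl.gripper_to(10,40);s=st();ctrl.hold(.1);st()
print("TCPgrip",s["eef_pos"])
ctrl.move_l([P[0],P[1],60],vel=60);ctrl.hold(.2);st()
ctrl.move_l([P[0],P[1],300],vel=200);st()
ctrl.move_ptp([520,0,300],down(.0))
g=VO
ctrl.move_ptp(np.r_[g,220],down(VA-np.pi/2));ctrl.hold(.3);s=st();print(s["q"].round(2))
for n in("wrist","side","top"):
    p,d=optics.grab_frame(n);cv2.imwrite(f"pics/{n}5.png",p[:,:,::-1]);np.save(f"pics/{n}5c.npy",p);np.save(f"pics/{n}5d.npy",d)
E
```

```text
False
t 13.21 [ 626.1 -283.5   28.6] F [ 0.1 -0.7  2.8] w 18.0 g 41.80701971054077
t 13.31 [ 626.1 -283.5   28.6] F [ 0.8 -0.7  1.7] w 18.2 g 41.30178451538086
TCPgrip [ 626.09482594 -283.54441312   28.60537148]
t 14.18 [ 625.6 -283.2   59.3] F [ 0.5 -0.   0.4] w 18.2 g 41.17616057395935
t 15.53 [ 625.3 -283.1  298. ] F [-0.4 -1.  -0.5] w 17.7 g 41.17178678512573
t 17.92 [564.3 213.  220.8] F [ 0.1  1.1 -0.6] w 18.1 g 41.127278208732605
[ 0.22  0.29  1.51 -0.    1.34 -0.01]
```

View pics/wrist5.png

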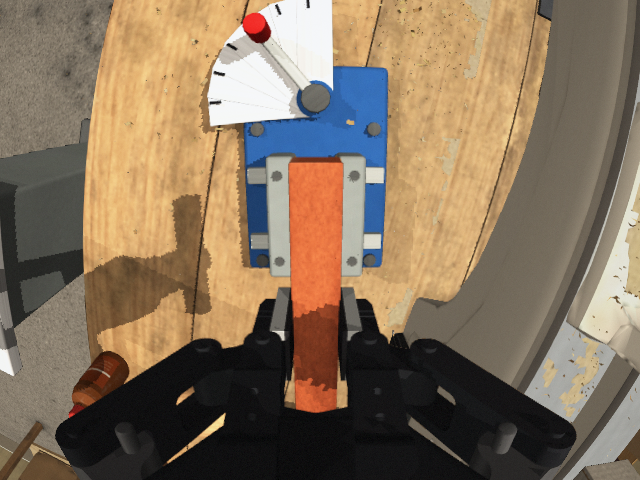

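The blank (316,290) is held over the vice. The jaws lie either side of it, from (267,157) to (365,276), and look parallel to it. Now I'll measure the offsets from this view.

```bash
cat > m.py <<'E'
from h import *
def measure(p,s,jb,bb):
    hsv=cv2.cvtColor(p,cv2.COLOR_RGB2HSV)
    m=cv2.inRange(hsv,(0,0,90),(180,70,255));z=np.zeros_like(m);z[jb[1]:jb[3],jb[0]:jb[2]]=m[jb[1]:jb[3],jb[0]:jb[2]]
    z=cv2.morphologyEx(z,cv2.MORPH_OPEN,np.ones((9,9)))
    v,u=np.nonzero(z);w=np.array([wray(s,q,60)[:2] for q in zip(u,v)],np.float32)
    r=cv2.minAreaRect(w);b=cv2.boxPoints(r);e=max([b[1]-b[0],b[2]-b[1]],key=np.linalg.norm)
    print("jaws",np.round(r[0],1),np.round(r[1],1),np.arctan2(e[1],e[0])%np.pi,"px",u.min(),u.max(),v.min(),v.max())
    c=blob(p,(0,130,150),(16,255,255),bb);h=s["eef_pos"][2]-9.6
    w=np.array([wray(s,q,h)[:2] for q in c[:,0,:]])
    d=(w-s["eef_pos"][:2]);R=s["eef_rot"];lx=d@R[:2,0];ly=d@R[:2,1]
    print("blank in tool: x",lx.min(),lx.max(),"y",ly.min(),ly.max())
    for a,bx in((20,30),(30,40),(40,50),(50,60)):
        k=(np.abs(lx)>a)&(np.abs(lx)<bx);print(a,ly[k].min().round(1),ly[k].max().round(1)) if k.any() else 0
    print("tool y ang",np.arctan2(R[1,1],R[0,1]),"tilt",R[:,2].round(4))
E
python3 - <<'E'
from m import *
p=np.load("pics/wrist5c.npy");s=st()
measure(p,s,(262,150,370,280),(280,150,350,300))
# side view: blank height profile
c=blob(np.load("pics/side5c.npy"),(0,170,60),(16,255,255),(230,120,400,330));print("side",cv2.boundingRect(c),[proj("side",np.r_[VO+k*VY,s["eef_pos"][2]-19]).round() for k in(-63,63)])
E
```

```text
t 18.07 [563.9 213.6 220.3] F [ 0.1 -0.2 -0.5] w 17.9 g 41.12678289413452Traceback (most recent call last):
  File "<stdin>", line 3, in <module>
  File "m.py", line 6, in measure
    v,u=np.nonzero(z);w=np.array([wray(s,q,60)[:2] for q in zip(u,v)],np.float32)
                                  ~~~~^^^^^^^^
  File "h.py", line 24, in wray
    c=optics.camera_params("wrist");M=c["mtx"];T=c["T_tool_cam"]
ValueError: time passes only in moves, steps and waits
```

View pics/side5.png

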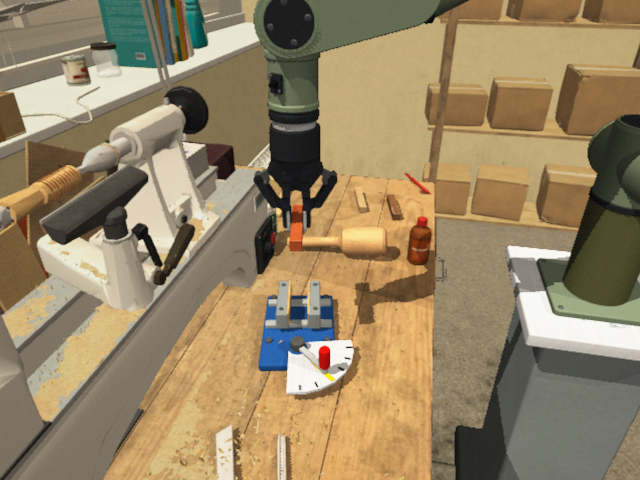

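The side view shows the blank level in the gripper (296,230), clear above the vice, and the lever knob (325,357) at the mark. Too many calibration calls caused that error, so I'll cache the parameters.

```bash
sed -i 's/c=optics.camera_params("wrist");M=c/c=WP;M=c/' h.py; echo 'WP=optics.camera_params("wrist")' >> h.py
python3 - <<'E'
from m import *
p=np.load("pics/wrist5c.npy");s=st()
measure(p,s,(262,150,370,280),(280,150,350,300))
E
```

```text
t 18.07 [563.9 213.6 220.3] F [ 0.1 -0.2 -0.5] w 17.9 g 41.12678289413452
jaws [564.2 213.9] [86.2 98.3] 1.794931 px 262 369 156 276
blank in tool: x 9.116388126010058 62.07778038996832 y -10.075547020723427 9.613378905367199
20 -9.4 9.6
30 -9.3 9.5
40 -9.4 9.6
50 -9.3 9.5
tool y ang 0.22435253357552132 tilt [ 5.e-04  1.e-04 -1.e+00]
```

```bash
python3 - <<'E'
from m import *
g=VO+.5*VY
ctrl.move_l(np.r_[g,130],down(VA-np.pi/2),vel=100);ctrl.move_l(np.r_[g,105],vel=40,threshold=5);ctrl.hold(.4);s=st()
p,d=optics.grab_frame("wrist");cv2.imwrite("pics/w6.png",p[:,:,::-1]);np.save("pics/w6c.npy",p);np.save("pics/w6pose.npy",np.c_[s["eef_rot"],s["eef_pos"]])
E
```

```text
t 20.29 [563.7 214.6 105.2] F [ 0.2  0.5 -0.2] w 17.9 g 41.12569034099579
```

View pics/w6.png

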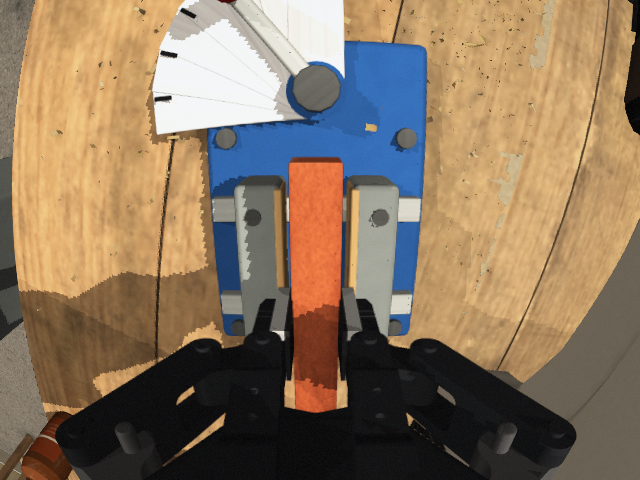

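Close view: the blank (316,260) lies between the jaws, with outer edges at about (237,190) and (398,190). I'll cast those edges onto z = 60.

```bash
python3 - <<'E'
from h import *
p=np.load("pics/w6c.npy");A=np.load("pics/w6pose.npy");s=dict(eef_rot=A[:,:3],eef_pos=A[:,3])
def loc(u,v,h):
    d=wray(s,(u,v),h)[:2]-VO;return round(float(d@VX),1),round(float(d@VY),1)
hsv=cv2.cvtColor(p,cv2.COLOR_RGB2HSV)
for v in(200,230,250,260,280):
    g=(hsv[v,:,1]<60)&(hsv[v,:,2]>60)
    u=np.nonzero(np.diff(g.astype(int)))[0]+.5;u=u[(u>225)&(u<410)]
    o=np.nonzero((hsv[v,:,0]<14)&(hsv[v,:,1]>170)&(hsv[v,:,2]>150))[0];o=o[(o>287)&(o<346)]
    print(v,[(x,loc(x,v,60)[0]) for x in u],"blank",loc(o.min()-.5,v,A[2,3]-9.6),loc(o.max()+.5,v,A[2,3]-9.6))
print("jaw end",loc(260,184,60),loc(378,184,60),"blank end",loc(316,161,A[2,3]-9.6))
E
```

```text
200 [(np.float64(272.5), -19.3), (np.float64(286.5), -12.9), (np.float64(288.5), -12.0), (np.float64(342.5), 12.5), (np.float64(345.5), 13.9), (np.float64(359.5), 20.3)] blank (-9.4, 49.0) (9.5, 49.0)
230 [(np.float64(235.5), -37.4), (np.float64(273.5), -19.3), (np.float64(285.5), -13.7), (np.float64(286.5), -13.2), (np.float64(288.5), -12.3), (np.float64(289.5), -11.8), (np.float64(358.5), 20.3), (np.float64(396.5), 38.4)] blank (-9.2, 37.8) (9.7, 37.8)
250 [(np.float64(237.5), -37.1), (np.float64(274.5), -19.2), (np.float64(357.5), 20.2), (np.float64(394.5), 38.1)] blank (-9.0, 30.1) (9.5, 30.1)
260 [(np.float64(237.5), -37.5), (np.float64(275.5), -18.9), (np.float64(286.5), -13.6), (np.float64(287.5), -13.1), (np.float64(357.5), 20.4), (np.float64(394.5), 38.5)] blank (-9.1, 26.1) (9.6, 26.1)
280 [(np.float64(239.5), -37.3), (np.float64(276.5), -18.8), (np.float64(343.5), 13.9), (np.float64(344.5), 14.4), (np.float64(356.5), 20.3), (np.float64(392.5), 38.3)] blank (-9.0, 17.9) (9.4, 17.9)
jaw end (-24.8, 48.6) (28.5, 48.7) blank end (0.4, 62.9)
```

```bash
python3 - <<'E'
from h import *
g=VO+.4*VX-.3*VY
print(ctrl.move_l(np.r_[g,98.6],vel=20,threshold=5));ctrl.hold(.6);s=st()
p,d=optics.grab_frame("side");cv2.imwrite("pics/side7.png",cv2.resize(p[180:400,200:420,::-1],None,fx=2.7,fy=2.7))
E
```

```text
False
t 21.42 [564.2 213.9  98.6] F [ 0.4 -0.3  0.6] w 18.1 g 41.12727463245392
```

View pics/side7.png

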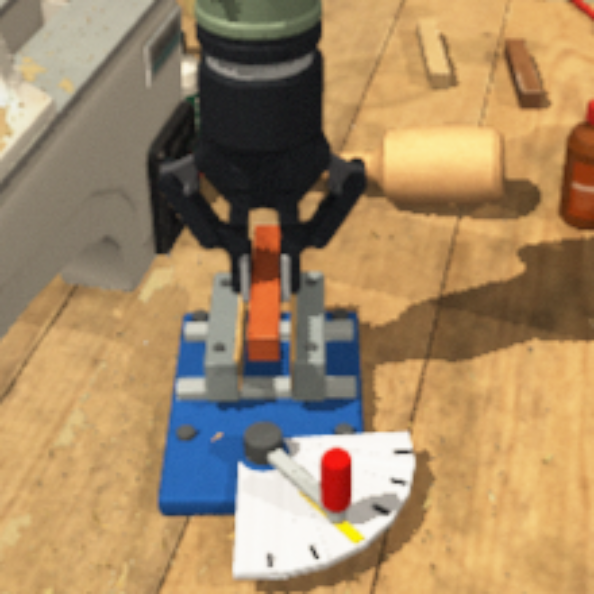

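The blank (264,300 in the crop) hovers above and between the jaws, the lever is on the yellow mark and everything else is in place. One numeric check of the near end's height, then I hand in.

```bash
python3 - <<'E'
from h import *
g=VO+.4*VX-.3*VY
for z in(66,70,74):print(z,proj("side",np.r_[g+63*VY,z]).round(1))
print("seen",(200+263/2.7,180+358/2.7))
e=proj("side",np.r_[g+63*VY,70])
if abs(e[1]-312.6)<2.5: print(ctrl.finish_job())
E
```

```text
66 [297.5 315.4]
70 [297.5 313.6]
74 [297.4 311.7]
seen (297.4074074074074, 312.5925925925926)
the job is handed in; nothing more can be done
None
```

The job is handed in at about 21 s: the lever is at the yellow mark, and the padauk blank is held level and centred about 10 mm above the vice jaws, touching only the gripper, with nothing else moved.

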